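# Reset the tripped fume extractor through the recessed key

### The job

The bench's fume extractor has tripped. On the control box with the sliding shutter, push the shutter fully open by its upright tab, reach the shut fingertips into the square well and press the sunken reset key all the way down, let it spring back up, then push the shutter fully shut again and move clear. Only push and press: do not grip or lift anything, do not shove the box along the bench, and leave the other box with its round key and the parts on the bench alone.

Things in the scene. Friction and masses are not known exactly. Their poses are not given: they have to be found in the camera images.
- reset_station: Loose grey steel control box on a rubber foot, 2.3 to 3.4 kg, 110 mm (its x) by 190 mm (its y), flat top panel 70 mm above the bench. Origin: centre of its underside; z up. A steel shutter slides along its y over a square well, between 7 mm high guide rails at x = +/-40 mm. A small amber lamp is set in the panel at y = +78 mm; a cable stub is on the +y end.
- well_mouth (a point): Centre of the mouth of the square well, level with the top panel (70 mm above the bench), 43 mm towards -y from the box's centre. The well is 48 by 48 mm, sides along the box's x and y, and 34 mm deep. Fixed to the box; axes as the box's.
- shutter (a joint): How far the shutter is slid open, m, towards the box's +y: 0 fully shut (centred over the well), 0.064 fully open at its stop (well quite clear). It starts shut or up to 20 mm ajar. It slides with about 2 N of friction, has no spring and stays where it is left.
- shutter_tab (a point): Centre of the top edge of the shutter's upright tab, 98 mm above the bench. Shutter: steel plate 68 mm (x) by 60 mm (y), 4 mm thick, lying on the top panel; the tab stands on its middle, 34 mm wide (x), 5 mm thick (y), 24 mm tall above the plate. Push its flat -y face to open, its +y face to shut. Moves with the shutter; axes as the box's.
- reset_key (a joint): How far the reset key is pressed down, m: 0 up at rest, 0.006 fully pressed. Spring key: begins to move at about 1.5 N, fully down at 5 N, comes up by itself.
- reset_key_top (a point): Centre of the top face of the reset key, a grey square key 30 by 30 mm in the middle of the square well, hidden under the shutter until that is open. At rest its top is 24 mm below the well's mouth (46 mm above the bench).
- start_station: The other grey steel control box, to be left alone: 116 by 116 mm, 70 mm high, no shutter, with an open round well 50 mm across in the middle of its top. Origin: centre of its underside. It and the reset box may swap sides.
- start_key (a joint): How far the round grey key (32 mm across) at the bottom of the round well is pressed, m; not to be pressed (0 at rest).
- u_bracket: Loose steel U-bracket 60 by 50 mm, 51 mm tall; origin: centre of its underside. Leave alone.
- tube_piece: Loose upright piece of aluminium tube, 48 mm across, 60 mm tall; origin: centre of its underside. Leave alone.
- tape_roll: Loose flat-lying cardboard ring of a tape roll, 90 mm across, 35 mm tall; origin: centre of its underside. Leave alone.
Not all that is in view belongs to the job. What is shaped like the reset_station but pink or red is not meant.

How it is judged:
On the way, in this order (a step that is already met when the one before it is completed fails the run):
1. the shutter is pushed fully open (value of joint shutter above 0.056 m), for 0.1 s.
2. with the shutter open, the reset key is pressed all the way down by the fingers (value of joint reset_key above 0.005 m and value of joint shutter above 0.05 m and contact force between the fingers and reset_key above 1 N), for 0.1 s.
3. the reset key has sprung back up (value of joint reset_key below 0.001 m), for 0.1 s.
4. the shutter is pushed fully shut (value of joint shutter below 0.006 m), for 0.1 s.
At the end, for the whole second after the job is handed in: The shutter is shut to within 6 mm, the reset key is up (within 1 mm), the round key is up, the reset box stands flat within 30 mm of where it was and at rest, and the other box and the three bench parts are within 15 mm of where they were (value of joint shutter below 0.006 m and value of joint each of reset_key, start_key below 0.001 m and distance of reset_station from where it was at the start of the episode below 0.03 m and angle between reset_station's own z axis and vertical below 0.05 rad and linear speed of reset_station below 0.01 m/s and distance of each of u_bracket, tube_piece, tape_roll, start_station from where it was at the start of the episode below 0.015 m); the robot touches nothing.
It fails at once if the round key on the other box is pressed (value of joint start_key above 0.002 m).
It fails at once if the reset box is shoved more than 30 mm, lifted or tipped (distance of reset_station from where it was at the start of the episode above 0.03 m or height (world z) of reset_station above 0.008 m or angle between reset_station's own z axis and vertical above 0.12 rad).
It fails at once if the shutter's tab is gripped or rammed (more than 35 N) (contact force between the fingers and shutter above 35 N).
It fails at once if the other box or a bench part is moved more than 15 mm (distance of any of u_bracket, tube_piece, tape_roll, start_station from where it was at the start of the episode above 0.015 m).
It also fails if it takes over 51 s, if anything falls off the work surface, if the arm or the gripper's body presses on something with over 40 N, if the wrist force passes 120 N, or if a joint passes its speed limit or range.

### The arm

A 7-joint arm with a two-finger parallel gripper is mounted at the origin on the work surface. World frame = base frame: x ahead of the robot, y to its left, z up, the work surface at z = 0. Lengths are in m, angles in rad, forces in N, time in s.
With the tool pointing down it reaches from about 0.35 to 0.9 m from the base axis. Payload 19.9 kg.
Tool frame: the origin (TCP) lies between the finger pads; the fingertips stand 14 mm ahead of it and the grasp point (between the pads) lies 5 mm behind it (env.finger_overhang is the distance from the TCP to the fingertips, in m); z points along the fingers, y is the line along which they close (so a half turn about z gives the same grasp; the last joint's range is limited). The gripper opens to 94 mm and grips with 3 to 60 N. Pads are 16 mm wide; open, the fingers measure 119 mm over their backs; the gripper's body (75 mm by 177 mm) begins 78 mm behind the grasp point.
Start: joints at [1.187, 0.417, -0.01, 1.614, 0.005, 1.111, -0.053], TCP at [0.21, -0.589, 0.219] pointing down, gripper open.
Joint ranges: [-2.81, 2.81], [-0.39, 2.02], [-1.27, 1.25], [0.06, 2.57], [-1.19, 4.33], [0.19, 2], [-2.82, 2.82]. Speed limits (rad/s): [1.89, 1.89, 2.39, 2.39, 3.01, 3.01, 3.01].

### API

Orientations are given as a unit quaternion [x, y, z, w].
In Python, from bench import env, get_image, order gives the robot as it stands.
- The arm moves only by the tool step_arm, never from a script. Its argument "commands" is a list of rows, each a list of 7 numbers: the shift along the world's x, y, z in m, then the turn, a rotation vector about the world's x, y, z in rad, then the opening in per cent of the stroke, from 0 (shut) to 100 (fully open). A call has 1 to 20 rows; each row shifts and turns the commanded pose from where the row before left it; what a row does not reach is not made up. A row lasts 1/10 s, in which the tool goes at most 50 mm and 8.59 degrees, less where a joint would pass 70% of its speed; a pose out of reach is approached as far as the arm can. A call with a gripper value outside its range is refused whole. The fingers move at their own pace and stop on an object; "newtons" is the grip in N (left out, the last holds). Time passes only in rows, so rows that do not move let the fingers close. It gives the time, the measured TCP pose, the force, the opening and the grip force at its end, in the units of the state.
- env.sense(): the state, without advancing time (a new reading comes with each control period).
- get_image(name): name is "scene" or "top" or "wrist"; returns a dict with "color" (420x560x3 uint8, red, green, blue), "fx", "fy", "cx", "cy" (pixels), "dist" ([k1, k2, p1, p2, k3] as OpenCV has them; the pictures are not rectified), "rvec" (rotation vector, rad) and "tvec" (3), from world to camera coordinates, as OpenCV has them. Camera axes: x right, y down, z forward; pixel columns grow to the right and rows downward; lengths in m; the calibration is good to about 2 mm. A picture is of the moment at which its call begins. There is no depth.
- order.hand_in(): hands the job in; it is judged then, once.
The state is a dict: "clock": time; "joint_pos": joint angles; "qd": joint speeds; "tau": joint torques, N m; "position": TCP position; "tcp_rot": TCP orientation; "contact_force": force on the tool from outside, world axes, zero at the start; "torque": the same for the moment, N m; "grip_width": opening from 0.0 (shut) to 1.0 (fully open); "grip_force": force on a finger pad.
Only numpy, scipy, OpenCV 4.12 (cv2) and the standard library are available. Lean on these libraries where they do the work, as an engineer would, in place of code of your own. Each camera call takes 0.05 s, during which the arm holds its last target. There are 200 camera calls.

## Working session

There is one attempt and no reset: what is moved stays moved. The work goes in short steps, Python scripts to look and compute and a tool call to move; the robot and the scene stay as the last step left them, time stands still between calls to the robot, and variables do not carry over. Pictures are saved under pics/ and viewed, at most 10 in all, crops included, and the job is handed in when it is done.

Besides the shell and the picture viewer there is one more tool, called after ">>>" by a JSON object that holds its "api" and its "payload", one argument or row to a line. step_arm: Moves the arm, as the interface text tells. Its arguments: {"type":"object","properties":{"commands":{"type":"array"},"newtons":{"type":"number"}},"required":["commands"]}

```bash
mkdir -p pics; cat > h.py <<'E'
import numpy as np, cv2
from bench import env, get_image, order
def save(name,fn):
    im=get_image(name); cv2.imwrite('pics/'+fn,cv2.cvtColor(im['color'],cv2.COLOR_RGB2BGR)); np.save('pics/'+fn[:-4]+'.npy',im,allow_pickle=True); return im
def load(fn): return np.load('pics/'+fn+'.npy',allow_pickle=True).item()
def ray(im,uv,z):
    K=np.array([[im['fx'],0,im['cx']],[0,im['fy'],im['cy']],[0,0,1.]])
    R=cv2.Rodrigues(np.array(im['rvec'],float))[0]; t=np.array(im['tvec'],float).ravel()
    p=cv2.undistortPoints(np.array(uv,float).reshape(-1,1,2),K,np.array(im['dist'],float)).reshape(-1,2)
    d=np.c_[p,np.ones(len(p))]@R; c=-R.T@t
    return c+d*((z-c[2])/d[:,2])[:,None]
def proj(im,P):
    K=np.array([[im['fx'],0,im['cx']],[0,im['fy'],im['cy']],[0,0,1.]])
    return cv2.projectPoints(np.array(P,float).reshape(-1,1,3),np.array(im['rvec'],float),np.array(im['tvec'],float),K,np.array(im['dist'],float))[0].reshape(-1,2)
E
python3 - <<'E'
from h import *
a=save('top','top1.png');b=save('scene','scene1.png')
s=env.sense();print(s['clock'],s['position'],s['tcp_rot'],s['grip_width'],env.finger_overhang)
E
```

```text
0.1 [ 0.2099561  -0.58832741  0.21886848] [ 9.85347203e-01  1.70559561e-01 -1.37909815e-04 -5.53556689e-04] 1.003902225996247 0.014
```

View pics/top1.png

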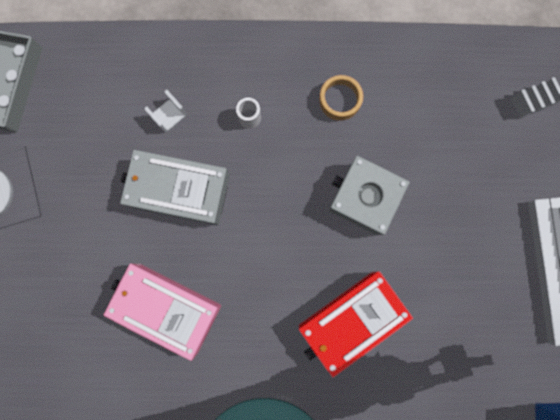

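View pics/scene1.png

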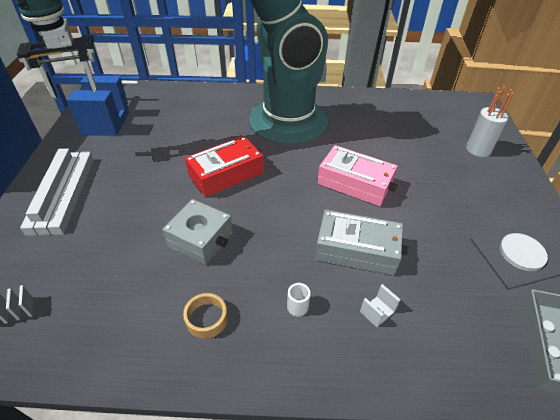

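In the top view there are four candidates. The grey box with shutter and rails at (173,187) fits the description. The pink one at (161,311) and the red one at (356,324) are decoys, and the grey one with the round well at (370,195) is the start box. I'll confirm in an enlarged crop.

```bash
python3 - <<'E'
from h import *
im=load('top1');c=cv2.cvtColor(im['color'],cv2.COLOR_RGB2BGR)
cv2.imwrite('pics/crop1.png',cv2.resize(c[140:235,110:240],None,fx=6,fy=6,interpolation=cv2.INTER_CUBIC))
for n in('top1','scene1'):
    im=load(n);hsv=cv2.cvtColor(im['color'],cv2.COLOR_RGB2HSV)
    m=cv2.inRange(hsv,(5,150,120),(22,255,255))
    k,l,st,ce=cv2.connectedComponentsWithStats(m)
    for i in range(1,k):
        if st[i,4]>4: print(n,ce[i],st[i,4],ray(im,ce[i],.07))
im=load('top1');print(ray(im,[[136,152],[225,172],[215,222],[121,205],[173,187],[370,195],[356,324],[161,311],[342,96],[248,110],[165,112]],.07).round(3))
E
```

```text
top1 [134.38461538 177.61538462] 13 [[0.57396642 0.25962123 0.07      ]]
top1 [124. 293.] 9 [[0.3478468  0.27036108 0.07      ]]
top1 [322.92857143 347.80952381] 42 [[ 0.24803636 -0.11332771  0.07      ]]
scene1 [410.75  33.  ] 16 [[-0.5992287   0.51708625  0.07      ]]
scene1 [497.58974359  95.07692308] 39 [[-0.1011545   0.73075254  0.07      ]]
scene1 [509.125  91.5  ] 8 [[-0.13033629  0.78270103  0.07      ]]
scene1 [503.56521739 102.91304348] 23 [[-0.05050518  0.73438196  0.07      ]]
scene1 [491.06896552 106.17241379] 29 [[-0.0254294   0.68251774  0.07      ]]
scene1 [505.83333333 105.66666667] 6 [[-0.03336098  0.73623219  0.07      ]]
scene1 [502.28571429 113.        ] 7 [[0.01379172 0.70750473 0.07      ]]
scene1 [497.  115.8] 5 [[0.03233094 0.6833695  0.07      ]]
scene1 [247.5 146. ] 10 [[ 0.24559321 -0.11331     0.07      ]]
scene1 [385.33333333 173.88888889] 9 [[0.34547147 0.27087309 0.07      ]]
scene1 [394.36363636 238.09090909] 11 [[0.57191044 0.2605182  0.07      ]]
[[ 0.626  0.259  0.07 ]
 [ 0.586  0.08   0.07 ]
 [ 0.487  0.097  0.07 ]
 [ 0.519  0.284  0.07 ]
 [ 0.556  0.182  0.07 ]
 [ 0.542 -0.207  0.07 ]
 [ 0.293 -0.177  0.07 ]
 [ 0.315  0.197  0.07 ]
 [ 0.745 -0.154  0.07 ]
 [ 0.714  0.036  0.07 ]
 [ 0.709  0.204  0.07 ]]
```

View pics/crop1.png

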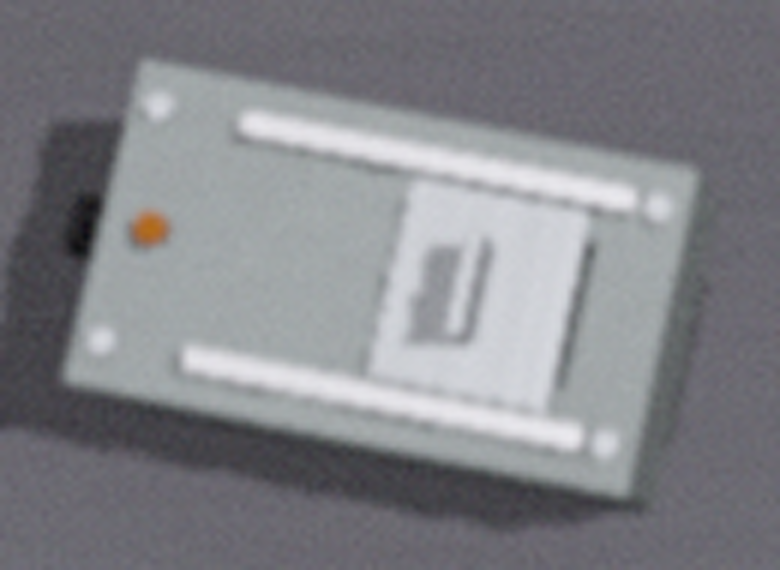

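The crop confirms it: a grey box with an amber lamp at crop (150,228) and a shutter with its tab at about crop (464,290). The shutter is slightly ajar, with a dark gap at the right. Next I'll fit the pose.

```bash
python3 - <<'E'
from h import *
im=load('top1')
f=lambda p:np.array(p,float)/6-0.42+[110,140]
C=ray(im,f([[140,60],[698,170],[632,498],[65,382]]),.07)[:,:2]
L=ray(im,[[134.4,177.6]],.07)[0,:2]
M=np.array([[.055,.095],[.055,-.095],[-.055,-.095],[-.055,.095],[0,.078]])
P=np.vstack([C,L])
a=M-M.mean(0);b=P-P.mean(0);th=np.arctan2((a[:,0]*b[:,1]-a[:,1]*b[:,0]).sum(),(a*b).sum())
R=np.array([[np.cos(th),-np.sin(th)],[np.sin(th),np.cos(th)]]);t=P.mean(0)-R@M.mean(0)
print('th',th,np.degrees(th),'t',t,'res',(P-(M@R.T+t)).round(4).tolist())
loc=lambda p,z:((ray(im,f(p),z)[:,:2]-t)@R).round(4)
print('tab',loc([[463,288]],.098),'plate edges',loc([[395,280],[568,310]],.074))
g=lambda p:(R@np.array(p)+t).round(4)
print('well',g([0,-.043]),'ux',R[:,0],'uy',R[:,1])
for s in(0,.064):print('tab',s,g([0,-.043+s]))
E
```

```text
th -0.18951689142102304 -10.858518024863699 t [0.55858662 0.18171541] res [[0.0004, 0.0007], [-0.0002, -0.0001], [-0.0009, -0.0017], [0.0001, -0.0002], [0.0007, 0.0013]]
tab [[-0.0022 -0.0341]] plate edges [[-0.0011 -0.0059]
 [ 0.0003 -0.0638]]
well [0.5505 0.1395] ux [ 0.98209536 -0.18838446] uy [0.18838446 0.98209536]
tab 0 [0.5505 0.1395]
tab 0.064 [0.5625 0.2023]
```

>>> {"api": "step_arm", "payload": {
  "commands": [
    [0.0168, 0.0353, 0, 0, 0, 0.0519, 0],
    [0.0168, 0.0353, 0, 0, 0, 0.0519, 0],
    [0.0168, 0.0353, 0, 0, 0, 0.0519, 0],
    [0.0168, 0.0353, 0, 0, 0, 0.0519, 0],
    [0.0168, 0.0353, 0, 0, 0, 0.0519, 0],
    [0.0168, 0.0353, 0, 0, 0, 0.0519, 0],
    [0.0168, 0.0353, 0, 0, 0, 0.0519, 0],
    [0.0168, 0.0353, 0, 0, 0, 0.0519, 0],
    [0.0168, 0.0353, 0, 0, 0, 0.0519, 0],
    [0.0168, 0.0353, 0, 0, 0, 0.0519, 0],
    [0.0168, 0.0353, 0, 0, 0, 0.0519, 0],
    [0.0168, 0.0353, 0, 0, 0, 0.0519, 0],
    [0.0168, 0.0353, 0, 0, 0, 0.0519, 0],
    [0.0168, 0.0353, 0, 0, 0, 0.0519, 0],
    [0.0168, 0.0353, 0, 0, 0, 0.0519, 0],
    [0.0168, 0.0353, 0, 0, 0, 0.0519, 0],
    [0.0168, 0.0353, 0, 0, 0, 0.0519, 0],
    [0.0168, 0.0353, 0, 0, 0, 0.0519, 0],
    [0.0168, 0.0353, 0, 0, 0, 0.0519, 0],
    [0.0168, 0.0353, 0, 0, 0, 0.0519, 0]
  ],
  "newtons": 10
}}

```text
clock: 2.1
position: [0.5464, 0.1187, 0.2192]
tcp_rot: [0.77, 0.638, -0.0, -0.0]
contact_force: [0.1, -1.5, -0.1]
grip_width: 0.002
grip_force: 0.0
```

```bash
python3 - <<'E'
from h import *
im=save('wrist','w1.png');s=env.sense()
q=s['tcp_rot'];print(s['clock'],s['position'],q,'yaw y',np.degrees(2*np.arctan2(q[1],q[0]))-90,s['grip_width'],s['contact_force'])
R=cv2.Rodrigues(np.array([0,0,-.1895]))[0]
g=lambda p:R@np.array(p)+[.5586,.1817,0]
for n,p in dict(tab=[0,-.034,.098],lamp=[0,.078,.07],c1=[.055,-.095,.07],c2=[-.055,-.095,.07],c3=[.055,.095,.07],c4=[-.055,.095,.07]).items(): print(n,proj(im,g(p)).round(0))
E
```

```text
2.15 [0.54757995 0.12465628 0.21934606] [ 0.76778114  0.64071058  0.00103512 -0.00100252] yaw y -10.310249128654206 0.006103877140061497 [-5.63788497  3.81649817 -2.23019229]
tab [[274. 170.]]
lamp [[274.  21.]]
c1 [[336. 233.]]
c2 [[213. 232.]]
c3 [[346.  -2.]]
c4 [[203.  -2.]]
```

View pics/w1.png

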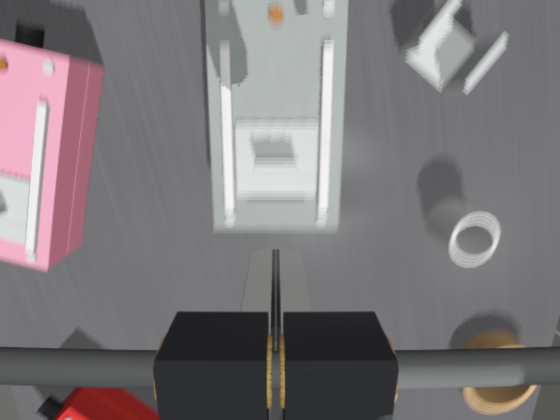

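The wrist view shows the grey box where predicted (near edge at row 232, columns 213–340, lamp at about (276,14)). The arm is still settling, so I'll let it rest, descend partway and look again.

>>> {"api": "step_arm", "payload": {
  "commands": [
    [0, 0, -0.01, 0, 0, 0, 0],
    [0, 0, -0.02, 0, 0, 0, 0],
    [0, 0, -0.02, 0, 0, 0, 0],
    [0, 0, -0.02, 0, 0, 0, 0],
    [0, 0, -0.01, 0, 0, 0, 0],
    [0, 0, 0, 0, 0, 0, 0],
    [0, 0, 0, 0, 0, 0, 0],
    [0, 0, 0, 0, 0, 0, 0]
  ]
}}

```text
clock: 2.95
position: [0.5465, 0.1173, 0.1403]
tcp_rot: [0.771, 0.637, 0.0, 0.0]
contact_force: [-0.3, -0.0, -0.4]
grip_width: 0.006
grip_force: 0.0
```

```bash
python3 - <<'E'
from h import *
im=save('wrist','w2.png');s=env.sense()
q=s['tcp_rot'];print(s['clock'],s['position'],'yaw y',np.degrees(2*np.arctan2(q[1],q[0]))-90,s['contact_force'])
R=cv2.Rodrigues(np.array([0,0,-.1895]))[0]
g=lambda p:R@np.array(p)+[.5586,.1817,0]
for n,p in dict(tabtop=[0,-.034,.098],tabL=[-.017,-.0365,.098],tabR=[.017,-.0365,.098],c1=[.055,-.095,.07],c2=[-.055,-.095,.07],tip=None).items(): print(n,proj(im,g(p) if p else s['position']-[0,0,.014]).round(0))
E
```

```text
3.0 [0.54645933 0.11736779 0.14025646] yaw y -10.899457092622384 [ 0.07692734 -0.66488792  0.09930849]
tabtop [[273. 191.]]
tabL [[243. 196.]]
tabR [[302. 196.]]
c1 [[353. 268.]]
c2 [[194. 268.]]
tip [[273. 262.]]
```

View pics/w2.png

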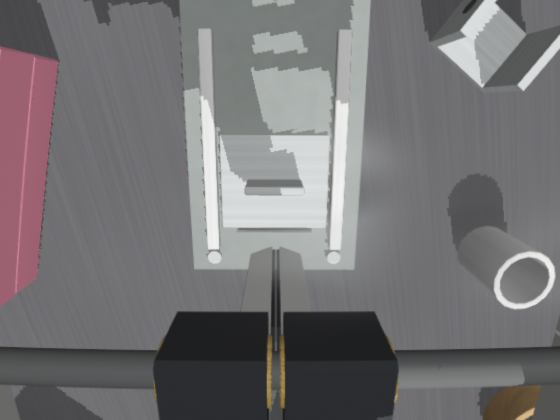

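Agreement is within about 2 px: tab top edge at row 190, columns 245–303, and box corners at (194,269) and (355,269). Descending to push.

>>> {"api": "step_arm", "payload": {
  "commands": [
    [0, 0, -0.015, 0, 0, 0, 0],
    [0, 0, -0.015, 0, 0, 0, 0],
    [0, 0, -0.012, 0, 0, 0, 0],
    [0, 0, 0, 0, 0, 0, 0],
    [0.0011, 0.0059, 0, 0, 0, 0, 0],
    [0.0011, 0.0059, 0, 0, 0, 0, 0],
    [0.0009, 0.0049, 0, 0, 0, 0, 0],
    [0.0009, 0.0049, 0, 0, 0, 0, 0],
    [0.0009, 0.0049, 0, 0, 0, 0, 0],
    [0.0009, 0.0049, 0, 0, 0, 0, 0],
    [0.0009, 0.0049, 0, 0, 0, 0, 0],
    [0.0009, 0.0049, 0, 0, 0, 0, 0],
    [0.0009, 0.0049, 0, 0, 0, 0, 0],
    [0.0009, 0.0049, 0, 0, 0, 0, 0],
    [0, 0, 0, 0, 0, 0, 0]
  ]
}}

```text
clock: 4.5
position: [0.5553, 0.1694, 0.0973]
tcp_rot: [0.771, 0.637, 0.0, -0.0]
contact_force: [0.6, 0.2, -0.3]
grip_width: 0.004
grip_force: 0.0
```

>>> {"api": "step_arm", "payload": {
  "commands": [
    [0.0009, 0.0049, 0, 0, 0, 0, 0],
    [0.0009, 0.0049, 0, 0, 0, 0, 0],
    [0.0009, 0.0049, 0, 0, 0, 0, 0],
    [0.0004, 0.002, 0, 0, 0, 0, 0],
    [0.0004, 0.002, 0, 0, 0, 0, 0],
    [0, 0, 0, 0, 0, 0, 0]
  ]
}}

```text
clock: 5.1
position: [0.5589, 0.1875, 0.0974]
tcp_rot: [0.771, 0.637, 0.0, -0.0]
contact_force: [-0.5, -0.2, 0.1]
grip_width: 0.004
grip_force: 0.0
```

```bash
python3 - <<'E'
from h import *
im=save('top','top2.png');s=env.sense();print(s['position'],s['contact_force'])
c=cv2.cvtColor(im['color'],cv2.COLOR_RGB2BGR)
cv2.imwrite('pics/crop2.png',cv2.resize(c[140:235,110:240],None,fx=6,fy=6,interpolation=cv2.INTER_CUBIC))
E
```

```text
[0.55895975 0.18744835 0.09746558] [0.83642911 0.41303557 0.27725382]
```

View pics/crop2.png

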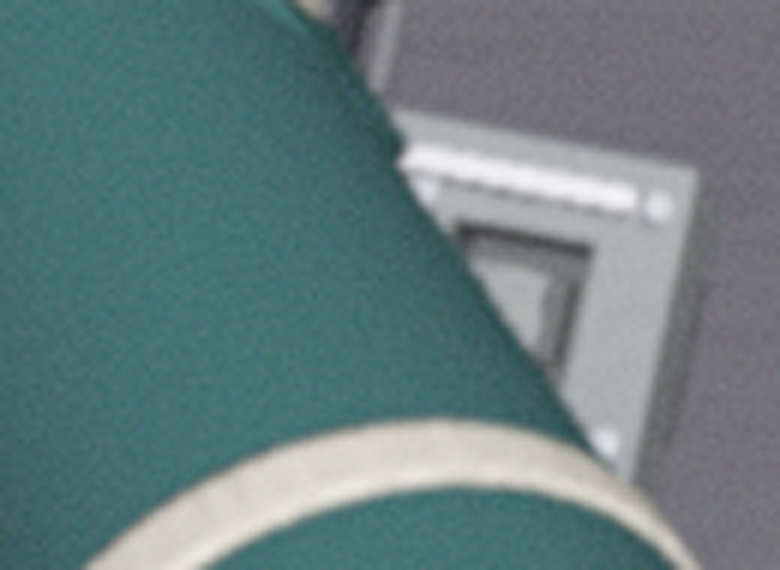

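The box is unmoved and the well is opening, with the key visible at crop (520,300). I'll push the last few mm until the stop is felt.

>>> {"api": "step_arm", "payload": {
  "commands": [
    [0.0004, 0.002, 0, 0, 0, 0, 0],
    [0.0003, 0.0015, 0, 0, 0, 0, 0],
    [0.0002, 0.001, 0, 0, 0, 0, 0],
    [0, 0, 0, 0, 0, 0, 0],
    [0, 0, 0, 0, 0, 0, 0]
  ]
}}

```text
clock: 5.65
position: [0.5598, 0.1912, 0.0975]
tcp_rot: [0.771, 0.637, -0.0, 0.0]
contact_force: [-3.2, -5.1, 2.7]
grip_width: 0.008
grip_force: 2.5
```

>>> {"api": "step_arm", "payload": {
  "commands": [
    [0.0002, 0.001, 0, 0, 0, 0, 0],
    [0, 0.001, 0, 0, 0, 0, 0],
    [0, 0, 0, 0, 0, 0, 0]
  ]
}}

```text
clock: 5.95
position: [0.5599, 0.1914, 0.0974]
tcp_rot: [0.771, 0.636, -0.002, 0.001]
contact_force: [-5.6, -14.1, 11.1]
grip_width: 0.005
grip_force: 7.7
```

At the stop. Now I'll retreat over the well.

>>> {"api": "step_arm", "payload": {
  "commands": [
    [-0.001, -0.004, 0, 0, 0, 0, 0],
    [-0.001, -0.007, 0.005, 0, 0, 0, 0],
    [-0.002, -0.011, 0.01, 0, 0, 0, 0],
    [-0.002, -0.011, 0.015, 0, 0, 0, 0],
    [-0.002, -0.011, 0.01, 0, 0, 0, 0],
    [-0.001, -0.007, 0, 0, 0, 0, 0],
    [-0.001, -0.003, 0, 0, 0, 0, 0],
    [0, 0, 0, 0, 0, 0, 0],
    [0, 0, 0, 0, 0, 0, 0],
    [0, 0, 0, 0, 0, 0, 0]
  ]
}}

```text
clock: 6.95
position: [0.5499, 0.1401, 0.1371]
tcp_rot: [0.771, 0.637, -0.0, -0.0]
contact_force: [0.3, -0.3, 0.4]
grip_width: 0.004
grip_force: 0.0
```

```bash
python3 - <<'E'
from h import *
im=save('wrist','w3.png');s=env.sense()
q=s['tcp_rot'];print(s['clock'],s['position'],'yaw y',np.degrees(2*np.arctan2(q[1],q[0]))-90,s['contact_force'])
R=cv2.Rodrigues(np.array([0,0,-.1895]))[0]
g=lambda p:R@np.array(p)+[.5586,.1817,0]
for n,p in dict(wm=[0,-.043,.07],w1=[-.024,-.019,.07],w2=[.024,-.019,.07],w3=[.024,-.067,.07],w4=[-.024,-.067,.07],c1=[.055,-.095,.07],c2=[-.055,-.095,.07],tabtop=[0,.021,.098],tip=None).items(): print(n,proj(im,g(p) if p else s['position']-[0,0,.014]).round(0))
E
```

```text
7.0 [0.549909   0.14005363 0.13713066] yaw y -10.845591533505257 [ 0.73990024 -0.27398639  1.15262153]
wm [[275. 230.]]
w1 [[237. 195.]]
w2 [[312. 195.]]
w3 [[310. 264.]]
w4 [[239. 264.]]
c1 [[353. 300.]]
c2 [[196. 300.]]
tabtop [[275. 135.]]
tip [[273. 262.]]
```

View pics/w3.png

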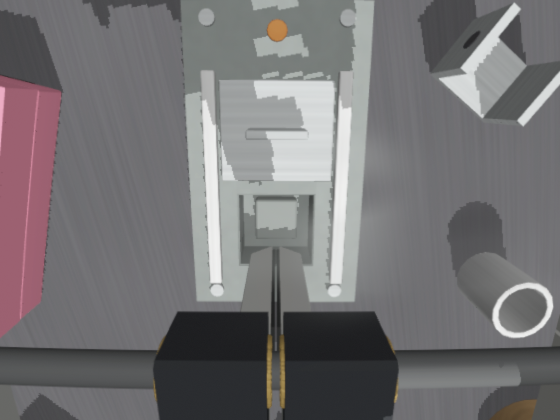

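The shutter is open (tab at row 133), and the well corners at (239,195) and (313,195) match the prediction. Descending into the well.

>>> {"api": "step_arm", "payload": {
  "commands": [
    [0.0006, 0, -0.015, 0, 0, 0, 0],
    [0, 0, -0.015, 0, 0, 0, 0],
    [0, 0, -0.015, 0, 0, 0, 0],
    [0, 0, -0.012, 0, 0, 0, 0],
    [0, 0, -0.008, 0, 0, 0, 0],
    [0, 0, -0.005, 0, 0, 0, 0],
    [0, 0, 0, 0, 0, 0, 0],
    [0, 0, -0.003, 0, 0, 0, 0],
    [0, 0, -0.003, 0, 0, 0, 0],
    [0, 0, -0.003, 0, 0, 0, 0],
    [0, 0, 0, 0, 0, 0, 0],
    [0, 0, 0, 0, 0, 0, 0]
  ]
}}

```text
clock: 8.2
position: [0.5509, 0.1396, 0.0586]
tcp_rot: [0.771, 0.637, 0.0, 0.0]
contact_force: [-0.5, -0.5, 2.4]
grip_width: 0.0
grip_force: 1.2
```

>>> {"api": "step_arm", "payload": {
  "commands": [
    [0, 0, -0.002, 0, 0, 0, 0],
    [0, 0, -0.002, 0, 0, 0, 0],
    [0, 0, -0.001, 0, 0, 0, 0],
    [0, 0, -0.001, 0, 0, 0, 0],
    [0, 0, 0, 0, 0, 0, 0],
    [0, 0, 0, 0, 0, 0, 0]
  ]
}}

```text
clock: 8.8
position: [0.551, 0.1397, 0.0538]
tcp_rot: [0.771, 0.637, 0.0, 0.001]
contact_force: [-9.4, -4.4, 30.7]
grip_width: 0.01
grip_force: 15.6
```

Bottomed out at 30 N. Now up, over the tab and down on its +y side.

>>> {"api": "step_arm", "payload": {
  "commands": [
    [0, 0, 0.003, 0, 0, 0, 0],
    [0, 0, 0.006, 0, 0, 0, 0],
    [0, 0, 0.012, 0, 0, 0, 0],
    [0, 0, 0.02, 0, 0, 0, 0],
    [0, 0, 0.02, 0, 0, 0, 0],
    [0, 0, 0.02, 0, 0, 0, 0],
    [0, 0, 0.012, 0, 0, 0, 0],
    [0, 0, 0, 0, 0, 0, 0],
    [0.001, 0.008, 0, 0, 0, 0, 0],
    [0.003, 0.015, 0, 0, 0, 0, 0],
    [0.003, 0.015, 0, 0, 0, 0, 0],
    [0.003, 0.015, 0, 0, 0, 0, 0],
    [0.003, 0.015, 0, 0, 0, 0, 0],
    [0.003, 0.015, 0, 0, 0, 0, 0],
    [0.001, 0.008, 0, 0, 0, 0, 0],
    [0, 0, 0, 0, 0, 0, 0],
    [0, 0, 0, 0, 0, 0, 0]
  ]
}}

```text
clock: 10.5
position: [0.5676, 0.2302, 0.1453]
tcp_rot: [0.771, 0.637, -0.0, 0.0]
contact_force: [-0.7, 0.4, -0.1]
grip_width: 0.002
grip_force: 0.0
```

```bash
python3 - <<'E'
from h import *
im=save('wrist','w4.png');s=env.sense();print(s['clock'],s['position'],s['contact_force'])
R=cv2.Rodrigues(np.array([0,0,-.1895]))[0]
print('local',R.T@(s['position']-[.5586,.1817,0]))
E
```

```text
10.55 [0.56773852 0.22990713 0.1453632 ] [-0.57953262 -0.01834465  0.45413419]
local [-1.05751456e-04  4.90655594e-02  1.45363200e-01]
```

>>> {"api": "step_arm", "payload": {
  "commands": [
    [0, 0, -0.015, 0, 0, 0, 0],
    [0, 0, -0.02, 0, 0, 0, 0],
    [0, 0, -0.013, 0, 0, 0, 0],
    [0, 0, 0, 0, 0, 0, 0],
    [-0.0009, -0.0049, 0, 0, 0, 0, 0],
    [-0.0009, -0.0049, 0, 0, 0, 0, 0],
    [-0.0009, -0.0049, 0, 0, 0, 0, 0],
    [-0.0009, -0.0049, 0, 0, 0, 0, 0],
    [-0.0009, -0.0049, 0, 0, 0, 0, 0],
    [-0.0009, -0.0049, 0, 0, 0, 0, 0],
    [-0.0009, -0.0049, 0, 0, 0, 0, 0],
    [-0.0009, -0.0049, 0, 0, 0, 0, 0],
    [-0.0009, -0.0049, 0, 0, 0, 0, 0],
    [-0.0009, -0.0049, 0, 0, 0, 0, 0],
    [-0.0009, -0.0049, 0, 0, 0, 0, 0],
    [-0.0009, -0.0049, 0, 0, 0, 0, 0],
    [-0.0009, -0.0049, 0, 0, 0, 0, 0],
    [-0.0009, -0.0049, 0, 0, 0, 0, 0],
    [0, 0, 0, 0, 0, 0, 0]
  ]
}}

```text
clock: 12.45
position: [0.555, 0.1609, 0.0973]
tcp_rot: [0.771, 0.637, -0.0, 0.0]
contact_force: [0.0, 0.2, -0.1]
grip_width: 0.003
grip_force: 0.0
```

>>> {"api": "step_arm", "payload": {
  "commands": [
    [-0.0009, -0.0049, 0, 0, 0, 0, 0],
    [-0.0005, -0.0029, 0, 0, 0, 0, 0],
    [-0.0004, -0.002, 0, 0, 0, 0, 0],
    [-0.0002, -0.001, 0, 0, 0, 0, 0],
    [-0.0002, -0.001, 0, 0, 0, 0, 0],
    [0, 0, 0, 0, 0, 0, 0],
    [0, 0, 0, 0, 0, 0, 0]
  ]
}}

```text
clock: 13.15
position: [0.5531, 0.1515, 0.0975]
tcp_rot: [0.771, 0.637, 0.001, -0.0]
contact_force: [2.4, 9.0, -5.4]
grip_width: 0.003
grip_force: 4.6
```

>>> {"api": "step_arm", "payload": {
  "commands": [
    [-0.0002, -0.001, 0, 0, 0, 0, 0],
    [0, 0, 0, 0, 0, 0, 0]
  ]
}}

```text
clock: 13.35
position: [0.5529, 0.1511, 0.0975]
tcp_rot: [0.771, 0.637, 0.001, -0.001]
contact_force: [3.8, 12.1, -7.1]
grip_width: 0.004
grip_force: 6.2
```

Firmly at the shut stop. I'll back off, then lift and move clear towards +y so the cameras can see.

>>> {"api": "step_arm", "payload": {
  "commands": [
    [0.001, 0.005, 0, 0, 0, 0, 0],
    [0.002, 0.01, 0, 0, 0, 0, 0],
    [0.001, 0.005, 0.015, 0, 0, 0, 0],
    [0, 0, 0.025, 0, 0, 0, 0],
    [0, 0, 0.03, 0, 0, 0, 0],
    [0, 0, 0.03, 0, 0, 0, 0],
    [0, 0, 0.03, 0, 0, 0, 0],
    [-0.01, -0.02, 0.01, 0, 0, 0, 0],
    [-0.01, -0.03, 0, 0, 0, 0, 0],
    [-0.01, -0.03, 0, 0, 0, 0, 0],
    [-0.01, -0.03, 0, 0, 0, 0, 0],
    [-0.01, -0.03, 0, 0, 0, 0, 0],
    [-0.01, -0.03, 0, 0, 0, 0, 0],
    [-0.01, -0.03, 0, 0, 0, 0, 0],
    [-0.01, -0.03, 0, 0, 0, 0, 0],
    [-0.01, -0.02, 0, 0, 0, 0, 0],
    [0, -0.01, 0, 0, 0, 0, 0],
    [0, 0, 0, 0, 0, 0, 0],
    [0, 0, 0, 0, 0, 0, 0]
  ]
}}

```text
clock: 15.25
position: [0.4673, -0.0897, 0.2378]
tcp_rot: [0.771, 0.637, 0.0, 0.0]
contact_force: [0.3, 0.7, -0.5]
grip_width: 0.003
grip_force: 0.0
```

```bash
python3 - <<'E'
from h import *
im=save('top','top3.png');s=env.sense();print(s['clock'],s['position'],s['contact_force'])
E
```

```text
15.3 [ 0.46720532 -0.08951407  0.23768081] [ 0.10470412 -1.4490121  -0.05843417]
```

View pics/top3.png

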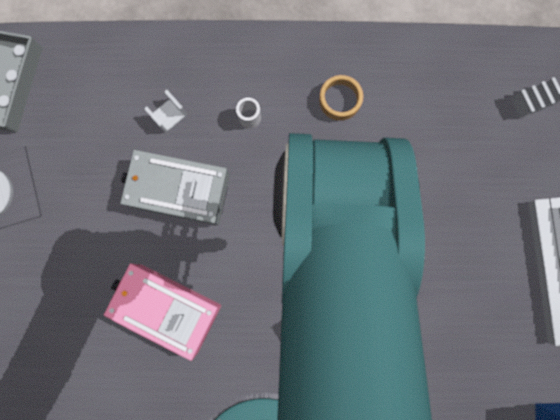

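The box sits in its original place (lamp at (135,178)). The shutter is now further right at about (194,190), fully shut with no gap. The bracket, tube and tape ring are unmoved, and the arm is clear.

```bash
python3 -c "
from bench import order
print(order.hand_in())"
```

```text
the job is handed in; nothing more can be done
None
```

The shutter was pushed open, the reset key pressed fully down and released, the shutter pushed fully shut again, and the arm moved clear; the job is handed in, but no verdict came back.

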